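Put the sharpener away and screw the jar shut

TASK

Drop the small metal sharpener into the blue jar. Set the red lid level on top of the jar's thread with its white line over the two white marks on the jar's foot, turn it back (anticlockwise from above) until it drops into the thread, then screw it forward (clockwise) until it stops fully home with the line over the marks again, and let go. Do not disturb the mug, the glue stick or the stapler.

Things in the scene. Friction and masses are not known exactly. Their poses are not given: they have to be found in the camera images.
- jar: Fixed small blue jar with a white threaded neck, glazed and slippery, on a dark round foot; it cannot turn. Origin on the desk on its axis, z up. Foot 96 mm across, 10 mm high; jar 56 mm across up to z = 50 mm; neck to z = 71.5 mm, 53 mm across its thread; inner floor at z = 14 mm. Two white marks lie on the foot, along the jar's +x and -x.
- jar_mouth (a point): Centre of the jar's open mouth, 71.5 mm above the desk; the opening is 37 mm across. The neck's upper edge is tapered, 41.6 mm across at the top, to guide the lid.
- jar_thread (a point): Point on the jar's axis at z = 61.7 mm: where the lid's underside is when it rests on top of the thread with its line over the marks. Two-start right-hand thread, same after a half turn, 18 mm lead: the lid rises 0.05 mm per degree turned anticlockwise. Turning it clockwise here never engages it (stop after about 80 deg).
- jar_window (a point): Point on the jar's axis at z = 55.9 mm: the lid's underside once dropped. With the lid's line 59 to 77 deg anticlockwise of the marks its lugs are over a gap, and it falls 9 mm if left free; a stop ends the turn back at 77 deg.
- jar_home (a point): Point on the jar's axis at z = 52.7 mm: the lid's underside when home. After the drop the lid sinks 0.05 mm per degree turned clockwise, with 2 mm play up and down, until an end stop about 1 deg past line over marks.
- lid: Loose round red ribbed lid, 60 mm across, 23 mm high, 60 g, lying open side down. Origin: centre of its underside (the open rim); z up through the top. A white line runs across its top along its x axis; two inner lugs sit at its +x and -x, 2 to 6 mm above the rim. About 1.2 mm radial play on the neck. Can be gripped at any yaw across its diameter.
- sharpener: Loose metal wedge sharpener, 25 mm along x, 16 mm along y, 14 mm high; origin at the centre of its underside.
- mug: Bystander: striped mug, 86 mm across, 90 mm high; origin on the desk in the middle of its 120 mm length with the handle, which points to its -y.
- glue_stick: Bystander: glue stick standing upright, 26 mm across, 76 mm high; origin at the centre of its underside.
- stapler: Bystander: blue stapler, 145 x 36 x 43 mm; origin at the centre of its underside.

How it is judged:
By the outcome, as a careful person would: the job done as asked, in the order asked, and still so for the second after the job is handed in, with the robot touching nothing.
It also fails if it takes over 61 s, if anything falls off the work surface, if the arm or the gripper's body presses on something with over 40 N, if the wrist force passes 120 N, or if a joint passes its speed limit or range.

ROBOT

A 6-joint arm with a two-finger parallel gripper is mounted at the origin on a cart in front of the work surface, level with it; the furniture and walls round the work are solid. World frame = base frame: x ahead of the robot, y to its left, z up, the work surface at z = 0. Lengths are in m, angles in rad, forces in N, time in s.
With the tool pointing down it reaches from about 0.375 to 0.9 m from the base axis. Payload 3.1 kg.
Tool frame: the origin (TCP) lies on the centre line of the jaws, within the pads' length; the fingertips stand robot.tip_reach ahead of it and the grasp point (between the pads) lies 8 mm behind it (robot.tip_reach is the distance from the TCP to the fingertips, in m); z points along the fingers, y is the line along which they close (so a half turn about z gives the same grasp; the last joint's range is limited). The gripper opens to 87 mm and grips with 3 to 60 N. Pads are 19 mm wide; open, the fingers measure 117 mm over their backs; the gripper's body (75 mm by 190 mm) begins 51 mm behind the grasp point.
Start: joints at [1.01, 0.527, 1.433, -0, 1.181, -0.178], TCP at [0.233, 0.58, 0.234] pointing down, gripper open.
Joint ranges: [-3.08, 3.08], [-0.75, 2.2], [0.22, 2.44], [-1.43, 4.57], [0, 2.65], [-2.85, 2.85]. Speed limits (rad/s): [2.79, 2.79, 3.14, 3.14, 3.14, 3.14].

INTERFACE

Orientations are given as a unit quaternion [x, y, z, w].
In Python, from rig import robot gives the robot as it stands.
- The arm moves only by the tool jog_arm, never from a script. Its argument "motion" is one flat list of numbers, 7 for each row, row after row: the shift along the tool's x, y, z scaled (see below), then the turn, a rotation vector about the tool's x, y, z scaled (see below), then the gripper's target within -1 to 1 (shut at 1, half-way at 0, fully open at -1). In form: [x, y, z, rx, ry, rz, hand, x, y, z, rx, ry, rz, hand, ...]. A call has 1 to 12 rows; each row shifts and turns the commanded pose from where the row before left it, along the tool's axes as they then stand; what a row does not reach is not made up. The controller multiplies each number of a shift by 4 cm and each number of a turn by 4 degrees. A row lasts 1/8 s, in which the tool goes at most 62.5 mm and 10.7 degrees, less where a joint would pass 70% of its speed; a pose out of reach is approached as far as the arm can. A call with a number of a shift or a turn outside -1 to 1 is refused whole. A call with a gripper value outside its range is refused whole. The fingers move at their own pace and stop on an object; "grip_force" is the grip in N (left out, the last holds). Time passes only in rows, so rows that do not move let the fingers close. It gives the time, the measured TCP pose, the force, the opening and the grip force at its end, in the units of the state.
- robot.get_obs(): the state, without advancing time (a new reading comes with each control period).
- robot.camera(name): name is "side" or "top"; returns the picture (400x640x3 uint8, blue, green, red); there is no depth.
- robot.calibration(name): a dict with "fx", "fy", "cx", "cy" (pixels), "R" (3x3) and "t" (3): a world point X has camera coordinates R X + t. Camera axes: x right, y down, z forward; pixel columns grow to the right and rows downward; lengths in m; the calibration is good to about 2 mm. A picture is of the moment at which its call begins. calibration takes no time and is no camera call.
- robot.hand_in(): hands the job in; it is judged then, once.
The state is a dict: "time": time; "q": joint angles; "joint_velocities": joint speeds; "joint_torque": joint torques, N m; "position": TCP position; "tool_rot": TCP orientation; "ft_force": force on the tool from outside, world axes, zero at the start; "moment": the same for the moment, N m; "grip_width": finger opening in m; "grip_force": force on a finger pad.
Only numpy, scipy, OpenCV 4.12 (cv2) and the standard library are available. Lean on these libraries where they do the work, as an engineer would, in place of code of your own. Each camera call takes 0.05 s, during which the arm holds its last target. There are 200 camera calls.

## Working session

There is one attempt and no reset: what is moved stays moved. The work goes in short steps, Python scripts to look and compute and a tool call to move; the robot and the scene stay as the last step left them, time stands still between calls to the robot, and variables do not carry over. Pictures are saved under pics/ and viewed, at most 10 in all, crops included, and the job is handed in when it is done.

Besides the shell and the picture viewer there is one more tool, called after "Call:" by a JSON object that holds its "op" and its "data". jog_arm: Moves the arm, as the interface text tells. Shifts and turns lie within -1 to 1; 1 stands for 4 cm of shift or 4 degrees of turn. Its arguments: {"type":"object","properties":{"motion":{"type":"array","items":{"type":"number"}},"grip_force":{"type":"number"}},"required":["motion"]}

```bash
mkdir -p pics; ls; python3 - <<'E'
from rig import robot
import cv2
for n in("top","side"):
    cv2.imwrite(f"pics/{n}0.png",robot.camera(n)); c=robot.calibration(n); print(n,c)
print(robot.tip_reach,robot.get_obs())
E
```

```text
pics
top {'fx': 380.83190372288124, 'fy': 380.83190372288124, 'cx': 318.00580241954844, 'cy': 196.6807365554013, 'R': array([[ 2.06390942e-03, -9.99976898e-01, -6.47645404e-03],
       [-9.81607020e-01, -7.89539487e-04, -1.90911063e-01],
       [ 1.90901539e-01,  6.75135589e-03, -9.81585973e-01]]), 't': array([0.00200624, 0.60220124, 1.05754495])}
side {'fx': 427.12614596148836, 'fy': 427.12614596148836, 'cx': 322.2373259039023, 'cy': 204.12547218587792, 'R': array([[ 0.95575505, -0.29399092,  0.010081  ],
       [-0.1562218 , -0.53631354, -0.82943507],
       [ 0.24925296,  0.79116188, -0.55851217]]), 't': array([-0.57746392,  0.14876861,  1.08264571])}
0.011 {'time': 0.1, 'q': array([ 1.00949990e+00,  5.28354791e-01,  1.43377194e+00, -6.45438791e-05,
        1.18139335e+00, -1.78486787e-01]), 'joint_velocities': array([ 0.00011235, -0.0012639 , -0.00195932,  0.00055783, -0.00053678,
       -0.00097812]), 'joint_torque': array([-3.51161907e-04, -4.40982735e+01, -1.77150285e+01,  6.34911004e-02,
        5.33739477e-02, -3.06729908e-05]), 'position': array([0.23309188, 0.57922074, 0.23268149]), 'tool_rot': array([ 1.90226104e-01,  9.81739833e-01, -9.09321534e-04, -3.20569952e-04]), 'ft_force': array([ 0.55226068, -0.15622088, -0.1476244 ]), 'moment': array([-0.04981116, -0.03081904,  0.01540901]), 'grip_force': 0.0, 'grip_width': 0.08743860773691602}
```

View pics/top0.png

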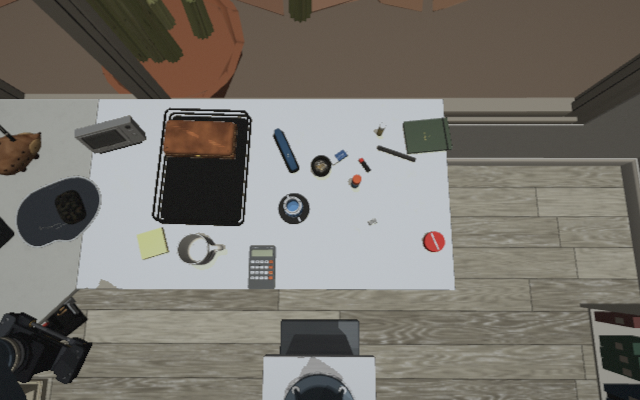

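View pics/side0.png

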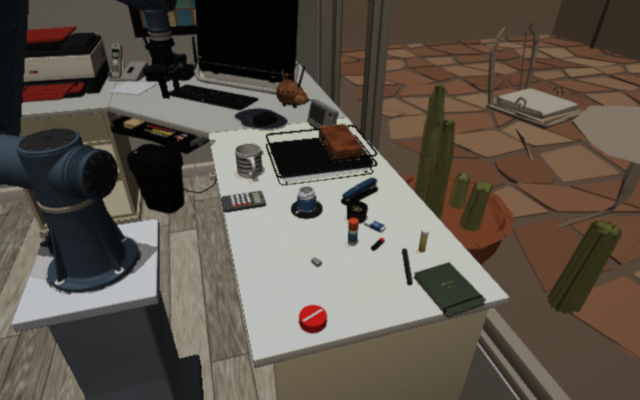

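```bash
cat > h.py <<'E'
import numpy as np, cv2
from rig import robot
def proj(n,X):
    c=robot.calibration(n); p=c["R"]@np.array(X)+c["t"]; return np.array([c["fx"]*p[0]/p[2]+c["cx"],c["fy"]*p[1]/p[2]+c["cy"]])
def ray(n,uv,z):
    c=robot.calibration(n); d=c["R"].T@np.array([(uv[0]-c["cx"])/c["fx"],(uv[1]-c["cy"])/c["fy"],1]); o=-c["R"].T@c["t"]
    return o+d*(z-o[2])/d[2]
def blobs(m,amin=5):
    k,l,s,c=cv2.connectedComponentsWithStats(m.astype(np.uint8)); return [(s[i,4],c[i],l==i) for i in range(1,k) if s[i,4]>=amin]
def ax(m):  # principal axis pixel end points
    p=np.argwhere(m)[:,::-1].astype(float); c=p.mean(0); w,v=np.linalg.eigh(np.cov((p-c).T)); d=v[:,1]*2*w[1]**.5
    return c,c-d,c+d
E
python3 - <<'E'
from h import *
ims={n:cv2.imread(f"pics/{n}0.png") for n in("top","side")}
rois={"lid":{"top":(415,225,455,260),"side":(290,298,335,340)},"shp":{"top":(362,212,382,230),"side":(305,252,327,272)},"jar":{"top":(272,185,315,230),"side":(285,180,328,222)}}
rows=[]
for k,r in rois.items():
    cr=[]
    for n,(a,b,c,d) in r.items(): cr.append(cv2.resize(ims[n][b:d,a:c],(390,390),interpolation=cv2.INTER_NEAREST))
    rows.append(np.vstack(cr))
cv2.imwrite("pics/crops.png",cv2.resize(np.hstack(rows),(800,534)))
for n,im in ims.items():
    hsv=cv2.cvtColor(im,cv2.COLOR_BGR2HSV).astype(int); H,S,V=hsv[...,0],hsv[...,1],hsv[...,2]
    def roi(k):
        a,b,c,d=rois[k][n]; m=np.zeros(H.shape,bool); m[b:d,a:c]=1; return m
    red=roi("lid")&((H<10)|(H>170))&(S>130)&(V>80)
    cnt=max(cv2.findContours(red.astype(np.uint8),0,2)[0],key=cv2.contourArea); e=cv2.fitEllipse(cv2.convexHull(cnt)); print(n,"lid",e,ray(n,e[0],.0115 if n=="side" else .02)[:2])
    hull=np.zeros(H.shape,np.uint8); cv2.fillConvexPoly(hull,cv2.convexHull(cnt),1)
    wl=(hull>0)&(S<130)&(V>120)&~red
    b=max(blobs(wl,3),key=lambda x:x[0]); c,p,q=ax(b[2]); P,Q=ray(n,p,.023),ray(n,q,.023); print(" line",b[0],ray(n,c,.023)[:2],np.degrees(np.arctan2(*(Q-P)[1::-1])))
    bg=np.median(ims[n][roi("shp")],0); df=roi("shp")&(np.abs(im.astype(int)-bg).sum(2)>60)
    b=max(blobs(df),key=lambda x:x[0]); c,p,q=ax(b[2]); P,Q=ray(n,p,.006),ray(n,q,.006); print(" shp",b[0],c,(P+Q)[:2]/2,np.degrees(np.arctan2(*(Q-P)[1::-1])),np.linalg.norm(P-Q), [ray(n,x[0],0)[:2].round(4).tolist() for x in cv2.boxPoints(cv2.minAreaRect(np.argwhere(b[2])[:,::-1].astype(np.float32)))[:,None]])
    dk=roi("jar")&(V<75); cnt=max(cv2.findContours(dk.astype(np.uint8),0,2)[0],key=cv2.contourArea); e=cv2.fitEllipse(cv2.convexHull(cnt)); print(" foot",e,ray(n,e[0],.008)[:2])
E
```

```text
top lid ((432.69366455078125, 241.75192260742188), (17.797210693359375, 19.46408462524414), 149.7391815185547) [ 0.47408973 -0.33629282]
 line 12 [ 0.46874369 -0.3404433 ] -156.3867956218768
 shp 45 [371.88888889 221.6       ] [ 0.53560537 -0.16005547] 110.74105493572921 0.033924755763372026 [[0.5363, -0.1454], [0.5486, -0.17], [0.5352, -0.1764], [0.5229, -0.1518]]
 foot ((293.426513671875, 208.46676635742188), (29.7331600189209, 30.261940002441406), 34.785430908203125) [0.57529255 0.07801398]
side lid ((312.3199462890625, 318.28179931640625), (27.48596954345703, 28.01394271850586), 33.998809814453125) [ 0.47682962 -0.34056697]
 line 63 [ 0.47682841 -0.34030033] -158.11552962593137
 shp 89 [316.17977528 261.95505618] [ 0.53796089 -0.16231338] 118.1465049339883 0.03846909065610041 [[0.523, -0.149], [0.5424, -0.1289], [0.5567, -0.1624], [0.5374, -0.1814]]
 foot ((306.2590637207031, 207.8566131591797), (20.821945190429688, 30.686233520507812), 90.29190826416016) [0.57729693 0.07597486]
```

View pics/crops.png

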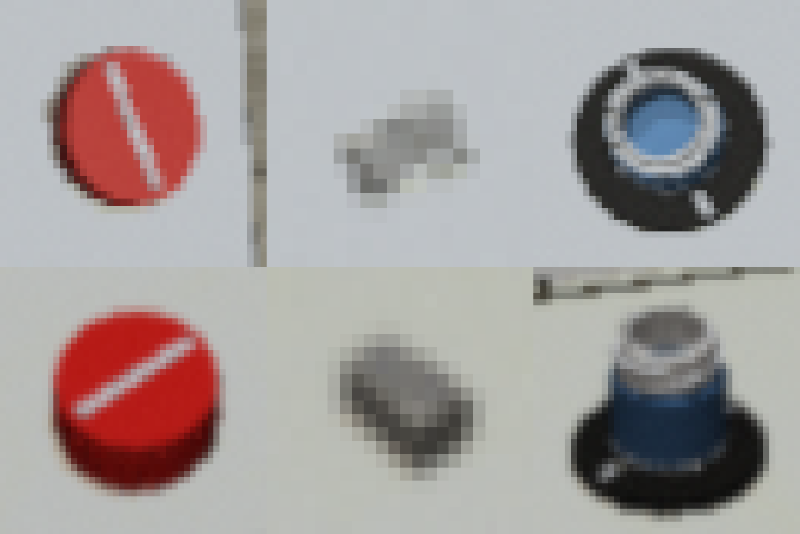

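```bash
python3 - <<'E'
from h import *
A,B,C=[ray("side",p,0)[:2] for p in((311.4,261.6),(317.6,267.3),(322.2,264.6))]
an=lambda v:np.degrees(np.arctan2(v[1],v[0]))
print(A,B,C,an(B-A),np.linalg.norm(B-A),an(C-B),np.linalg.norm(C-B))
# marks
for n,px in(("top",[(272+(635-533)/6.2,185+68/5.93),(272+(705-533)/6.2,185+205/5.93)]),("side",[(285+(608-533)/6.2,180+(470-267)/6.36)])):
    im=cv2.cvtColor(cv2.imread(f"pics/{n}0.png"),cv2.COLOR_BGR2GRAY).astype(float)
    for p in px:
        P=ray(n,p,.01)[:2]; u,v=map(int,p); w=np.clip(im[v-4:v+5,u-4:u+5]-70,0,None); print(n,P,np.round(w).astype(int).tolist() if n=="x" else "",an(P-np.array([.5753,.078] if n=="top" else [.5773,.076])))
for n,r in(("glue",(355,181)),("st",(297,170))): print(n,ray("top",r,.04))
im=cv2.imread("pics/top0.png"); 
print(cv2.cvtColor(im,6)[212:231,360:384])
E
```

```text
[ 0.52860815 -0.15125522] [ 0.53772664 -0.17631131] [ 0.5518144  -0.16997001] -70.00236697737417 0.02666372610911847 24.23384376468486 0.01544917045740386
top [0.61213072 0.09363293]  22.998968927115218
top [0.54099374 0.05827797]  -150.10620286924808
side [0.54500233 0.06028893]  -154.05958123122895
glue [ 0.65370974 -0.1078743   0.04      ]
st [0.687731   0.06660057 0.04      ]
[[192 193 194 193 193 193 194 193 193 193 193 194 193 192 194 194 193 192
  192 193 194 193 193 193]
 [193 193 194 193 193 192 194 193 194 193 194 193 192 193 194 193 194 193
  192 193 193 193 193 193]
 [193 193 193 193 194 193 192 193 192 193 193 194 192 193 193 193 193 193
  193 192 193 193 193 193]
 [194 193 193 194 192 192 192 193 193 193 193 193 193 193 194 192 192 192
  193 193 194 193 193 193]
 [193 193 193 194 192 194 193 193 193 194 193 193 193 193 194 193 192 193
  192 193 195 193 193 193]
 [193 193 192 193 193 193 193 193 193 193 193 193 193 193 192 193 193 192
  192 193 193 193 193 193]
 [193 192 192 193 193 192 193 193 192 193 192 193 182 183 173 174 194 193
  192 194 192 193 193 193]
 [193 192 
[... 502 characters left out ...]
94 193 193 193 194 193 193 153 107 112 148 187 193 188 188 192 194
  192 193 193 193 193 193]
 [193 193 193 193 192 192 193 193 186 168 166 186 192 192 193 192 193 193
  193 193 193 192 193 193]
 [193 193 193 193 194 193 193 193 192 191 189 192 194 194 193 193 193 193
  193 192 193 193 193 192]
 [193 193 194 193 192 193 193 194 193 193 193 193 194 193 193 191 193 193
  193 193 193 192 194 193]
 [192 194 193 194 193 193 194 193 192 193 194 193 192 193 193 192 193 193
  193 193 192 193 193 193]
 [193 192 193 192 191 193 193 194 192 193 193 193 193 194 194 193 192 192
  195 194 192 192 193 194]
 [193 193 192 193 193 193 192 193 193 192 193 192 192 193 193 193 192 193
  193 191 192 193 193 193]]
```

Call:
{"op": "jog_arm", "data": {"motion": [0, 0, 0.17, 0, 0, 1, -1, 0, 0, 0.17, 0, 0, 1, -1, 0, 0, 0.17, 0, 0, 1, -1, 0, 0, 0.17, 0, 0, 1, -1, 0, 0, 0.17, 0, 0, 1, -1, 0, 0, 0.17, 0, 0, 1, -1, 0, 0, 0.17, 0, 0, 1, -1, 0, 0, 0.17, 0, 0, 1, -1, 0, 0, 0.17, 0, 0, 1, -1, 0, 0, 0.17, 0, 0, 1, -1, 0, 0, 0.17, 0, 0, 1, -1, 0, 0, 0.17, 0, 0, 0.75, -1], "grip_force": 15}}

```text
time: 1.6
position: [0.2332, 0.5794, 0.1512]
tool_rot: [0.567, 0.824, -0.001, 0.0]
ft_force: [0.3, 0.0, 0.3]
grip_width: 0.0871
grip_force: 0.0
```

```bash
cat >> h.py <<'E'
def go(x,y,z,psi=None):
    "units to move in tool axes to reach TCP x,y,z; psi = wanted jaw angle"
    from scipy.spatial.transform import Rotation as Ro
    o=robot.get_obs(); R=Ro.from_quat(o["tool_rot"]); d=np.array([x,y,z])-o["position"]
    ya=R.as_matrix()[:,1]; a=np.degrees(np.arctan2(ya[1],ya[0]))
    print("t",round(o["time"],2),"pos",o["position"].round(4),"psi",round(a,2),"tilt",R.as_matrix()[:2,2].round(4),"w",round(o["grip_width"],4),"F",o["ft_force"].round(1),"M",o["moment"].round(2))
    print("units",(R.inv().apply(d)/.04).round(3),"rz",None if psi is None else round((a-psi)/4,3))
E
python3 -c "
from h import *
go(.538,-.161,.15,21)"
```

```text
t 1.6 pos [0.2332 0.5794 0.1512] psi 20.96 tilt [-0.0006 -0.001 ] w 0.0871 F [0.3 0.  0.3] M [-0.04  0.04 -0.04]
units [-20.011   0.494   0.044] rz -0.01
```

Call:
{"op": "jog_arm", "data": {"motion": [-1, 0, 0, 0, 0, 0, -1, -1, 0, 0, 0, 0, 0, -1, -1, 0, 0, 0, 0, 0, -1, -1, 0, 0, 0, 0, 0, -1, -1, 0, 0, 0, 0, 0, -1, -1, 0, 0, 0, 0, 0, -1, -1, 0, 0, 0, 0, 0, -1, -1, 0, 0, 0, 0, 0, -1, -1, 0, 0, 0, 0, 0, -1, -1, 0, 0, 0, 0, 0, -1, -1, 0, 0, 0, 0, 0, -1, -1, 0, 0, 0, 0, 0, -1]}}

```text
time: 3.1
position: [0.4063, 0.1306, 0.1518]
tool_rot: [0.566, 0.824, -0.0, -0.0]
ft_force: [0.6, 1.1, -0.7]
grip_width: 0.0871
grip_force: 0.0
```

Call:
{"op": "jog_arm", "data": {"motion": [-1, 0, 0, 0, 0, 0, -1, -1, 0, 0, 0, 0, 0, -1, -1, 0, 0, 0, 0, 0, -1, -1, 0, 0, 0, 0, 0, -1, -1, 0, 0, 0, 0, 0, -1, -1, 0, 0, 0, 0, 0, -1, -1, 0, 0, 0, 0, 0, -1, -1, 0, 0.5, 0, 0, 0, 0, -0.5, 0, 0, 1, 0, 0, 0, -0.3, 0, 0, 1, 0, 0, 0, -0.3, 0, 0, 0, 0, 0, 0, -0.3]}}

```text
invalid input
```

```bash
python3 - <<'E'
from h import *
go(.538,-.161,.013,21)
t,s=robot.camera("top"),robot.camera("side")
a=cv2.resize(t[190:250,340:405],None,fx=6,fy=6,interpolation=0); b=cv2.resize(s[220:280,285:350],None,fx=6,fy=6,interpolation=0)
cv2.imwrite("pics/a1.png",np.hstack([a,b]))
E
```

```text
t 3.1 pos [0.4063 0.1306 0.1518] psi 21.06 tilt [-0.0001  0.    ] w 0.0871 F [ 0.6  1.1 -0.7] M [-0.03  0.03  0.06]
units [-7.987  0.453  3.47 ] rz 0.016
```

View pics/a1.png

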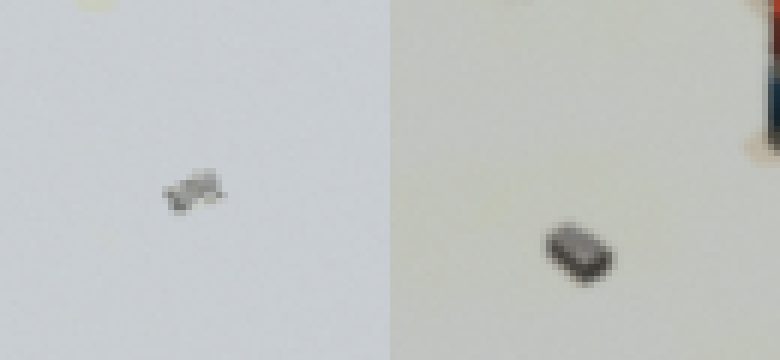

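The second call was miscounted and refused; the picture only shows the sharpener, untouched (top crop ≈ (193,190), side crop ≈ (580,252)). Continuing.

Call:
{"op": "jog_arm", "data": {"motion": [-1, 0, 0, 0, 0, 0, -1, -1, 0, 0, 0, 0, 0, -1, -1, 0, 0, 0, 0, 0, -1, -1, 0, 0, 0, 0, 0, -1, -1, 0, 0, 0, 0, 0, -1, -1, 0, 0, 0, 0, 0, -1, -1, 0, 0, 0, 0, 0, -0.3, -1, 0.45, 0, 0, 0, 0, -0.3, 0, 0, 1, 0, 0, 0, -0.3, 0, 0, 1, 0, 0, 0, -0.3, 0, 0, 0, 0, 0, 0, -0.3]}}

```text
time: 4.58
position: [0.5353, -0.1583, 0.0691]
tool_rot: [0.566, 0.825, -0.0, -0.004]
ft_force: [-0.5, 0.6, 0.4]
grip_width: 0.057
grip_force: 0.0
```

```bash
python3 - <<'E'
from h import *
go(.538,-.161,.013,21)
t,s=robot.camera("top"),robot.camera("side")
a=cv2.resize(t[190:250,340:405],None,fx=6,fy=6,interpolation=0); b=cv2.resize(s[220:280,285:350],None,fx=6,fy=6,interpolation=0)
cv2.imwrite("pics/a2.png",np.hstack([a,b]))
E
```

```text
t 4.58 pos [ 0.5353 -0.1583  0.0691] psi 21.09 tilt [-0.0073  0.0041] w 0.057 F [-0.5  0.6  0.4] M [-0.08  0.04  0.03]
units [-0.097  0.046  1.401] rz 0.023
```

View pics/a2.png

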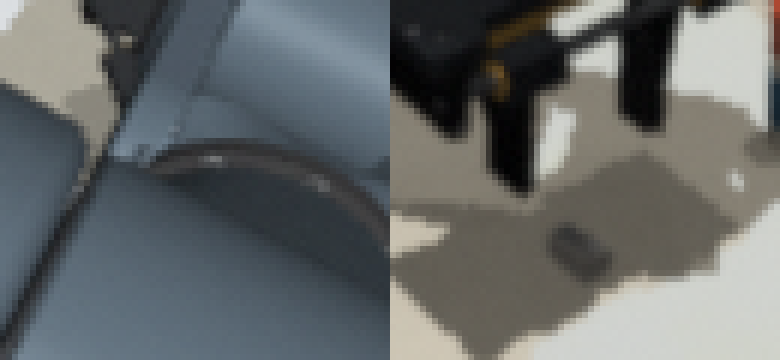

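The side view shows both fingertips above the sharpener at about pixels (307,252) and (327,242), with the sharpener at (317,262) on the line between them.

Call:
{"op": "jog_arm", "data": {"motion": [0, 0, 0.7, 0, 0, 0, -0.3, 0, 0, 0.5, 0, 0, 0, -0.3, 0, 0, 0.15, 0, 0, 0, -0.3, 0, 0, 0, 0, 0, 0, -0.3, 0, 0, 0, 0, 0, 0, -0.3]}}

```text
time: 5.3
position: [0.5386, -0.1606, 0.0192]
tool_rot: [0.566, 0.825, 0.0, 0.001]
ft_force: [-0.4, 1.1, 0.7]
grip_width: 0.0563
grip_force: 0.0
```

```bash
python3 - <<'E'
from h import *
go(.538,-.161,.013,21)
s=robot.camera("side"); p=robot.get_obs()["position"]; print(proj("side",[p[0],p[1],p[2]-.011]))
cv2.imwrite("pics/a3.png",cv2.resize(s[230:280,285:350],None,fx=10,fy=10,interpolation=0))
E
```

```text
t 5.3 pos [ 0.5386 -0.1606  0.0192] psi 21.08 tilt [ 0.0021 -0.0011] w 0.0563 F [-0.4  1.1  0.7] M [-0.07  0.04 -0.03]
units [-0.002 -0.019  0.155] rz 0.019
[316.16691262 260.81841257]
```

View pics/a3.png

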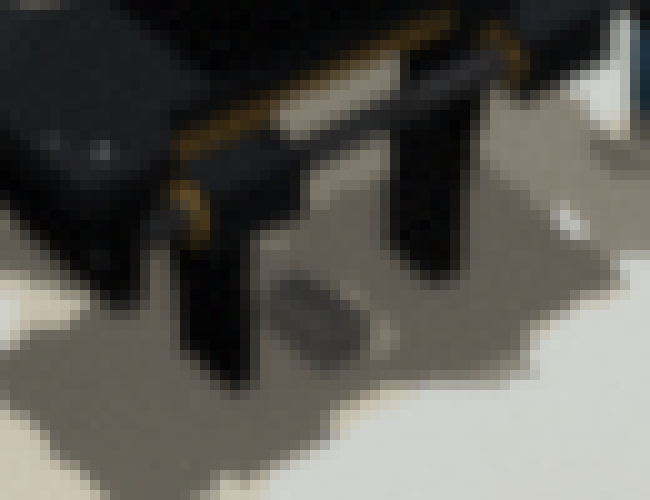

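The fingertips (crop (240,385) and (440,280)) bracket the sharpener at (320,322); I lower and close.

Call:
{"op": "jog_arm", "data": {"motion": [0, 0, 0.14, 0, 0, 0, -0.3, 0, 0, 0, 0, 0, 0, 0.7, 0, 0, 0, 0, 0, 0, 1, 0, 0, 0, 0, 0, 0, 1, 0, 0, 0, 0, 0, 0, 1, 0, 0, 0, 0, 0, 0, 1, 0, 0, 0, 0, 0, 0, 1, 0, 0, -1, 0, 0, 0, 1, 0, 0, -1, 0, 0, 0, 1, 0, 0, -0.4, 0, 0, 0, 1, 0, 0, 0, 0, 0, 0, 1], "grip_force": 20}}

```text
time: 6.72
position: [0.5383, -0.1606, 0.1092]
tool_rot: [0.566, 0.824, 0.0, 0.001]
ft_force: [0.5, 0.7, -1.0]
grip_width: 0.0152
grip_force: 20.0
```

```bash
python3 - <<'E'
from h import *
go(.5763,.0765,.11,21)
s=robot.camera("side"); p=robot.get_obs()["position"]; print(proj("side",[p[0],p[1],p[2]-.011]))
cv2.imwrite("pics/a4.png",cv2.resize(s[190:270,275:360],None,fx=7,fy=7,interpolation=0))
E
```

```text
t 6.72 pos [ 0.5383 -0.1606  0.1092] psi 21.07 tilt [ 0.002  -0.0011] w 0.0152 F [ 0.5  0.7 -1. ] M [-0.06  0.01 -0.02]
units [ 5.189  3.017 -0.025] rz 0.017
[315.77692223 233.07287959]
```

View pics/a4.png

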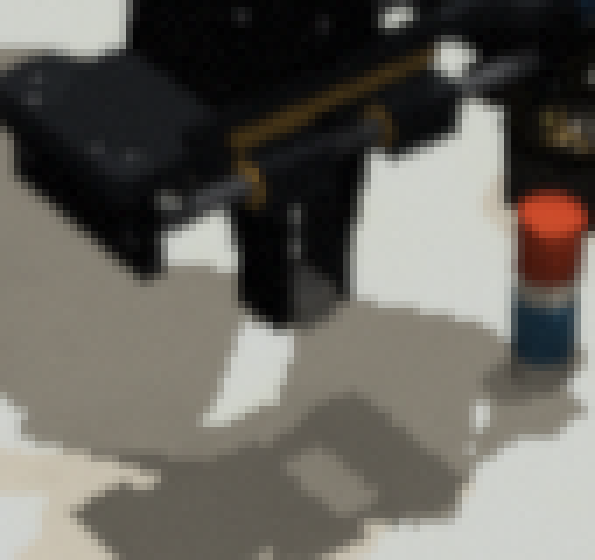

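The side view shows the sharpener held between the fingertips (crop (318,295)) and the glue stick standing clear on the right.

Call:
{"op": "jog_arm", "data": {"motion": [0.87, 0.5, 0, 0, 0, 0, 1, 0.87, 0.5, 0, 0, 0, 0, 1, 0.87, 0.5, 0, 0, 0, 0, 1, 0.87, 0.5, 0, 0, 0, 0, 1, 0.87, 0.5, 0, 0, 0, 0, 1, 0.85, 0.52, 0, 0, 0, 0, 1, 0, 0, 0, 0, 0, 0, 1, 0, 0, 0.3, 0, 0, 0, 1, 0, 0, 0.2, 0, 0, 0, 1, 0, 0, 0, 0, 0, 0, 1, 0, 0, 0, 0, 0, 0, 1]}}

```text
time: 8.15
position: [0.5758, 0.0765, 0.0882]
tool_rot: [0.566, 0.824, -0.0, -0.0]
ft_force: [0.3, 0.3, -0.0]
grip_width: 0.0151
grip_force: 20.0
```

```bash
python3 - <<'E'
from h import *
go(.5765,.077,.087,21)
s=robot.camera("side"); p=robot.get_obs()["position"]; print(proj("side",[p[0],p[1],p[2]-.011]),proj("side",[.5765,.077,.0715]))
cv2.imwrite("pics/a5.png",cv2.resize(s[165:230,275:345],None,fx=8,fy=8,interpolation=0))
E
```

```text
t 8.15 pos [0.5758 0.0765 0.0882] psi 21.0 tilt [-0.0003 -0.    ] w 0.0151 F [ 0.3  0.3 -0. ] M [-0.1   0.06  0.04]
units [0.006 0.022 0.03 ] rz -0.001
[305.48486157 188.14161304] [305.66777773 189.77956147]
```

View pics/a5.png

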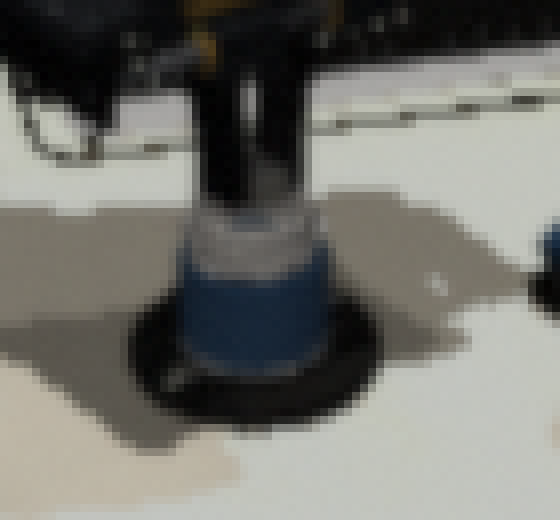

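The sharpener between the fingers is centred over the neck (fingers centre crop x≈250, jar 255, neck top at y≈205), so I release it, then rise.

Call:
{"op": "jog_arm", "data": {"motion": [0, 0, 0, 0, 0, 0, 0.2, 0, 0, 0, 0, 0, 0, 0.2, 0, 0, 0, 0, 0, 0, 0.2, 0, 0, 0, 0, 0, 0, 0.2, 0, 0, -0.7, 0, 0, 0, -0.5, 0, 0, -0.8, 0, 0, 0, -1, 0, 0, 0, 0, 0, 0, -1]}}

```text
time: 9.07
position: [0.5777, 0.0772, 0.1508]
tool_rot: [0.566, 0.824, 0.002, 0.003]
ft_force: [0.3, 0.5, -0.4]
grip_width: 0.0573
grip_force: 0.0
```

```bash
python3 - <<'E'
from h import *
go(.4755,-.3385,.15,0)
E
```

```text
t 9.07 pos [0.5777 0.0772 0.1508] psi 21.08 tilt [ 0.0059 -0.0003] w 0.0573 F [ 0.3  0.5 -0.4] M [-0.06  0.07  0.  ]
units [-8.779 -6.12   0.009] rz 5.269
```

Call:
{"op": "jog_arm", "data": {"motion": [-0.97, -0.68, 0, 0, 0, 0, -1, -0.97, -0.68, 0, 0, 0, 0, -1, -0.97, -0.68, 0, 0, 0, 0, -1, -0.98, -0.68, 0, 0, 0, 0, -1, -0.98, -0.68, 0, 0, 0, 0, -1, -0.98, -0.68, 0, 0, 0, 0, -1, -0.98, -0.68, 0, 0, 0, 0, -1, -0.97, -0.68, 0, 0, 0, 0, -1, -0.97, -0.68, 0, 0, 0, 0, -1, 0, 0, 1, 0, 0, 0, -1, 0, 0, 1, 0, 0, 0, -1, 0, 0, 0, 0, 0, 0, -1]}}

```text
time: 10.58
position: [0.4709, -0.3359, 0.0647]
tool_rot: [0.566, 0.824, 0.001, -0.005]
ft_force: [-0.1, 0.2, -0.5]
grip_width: 0.0871
grip_force: 0.0
```

```bash
python3 - <<'E'
from h import *
go(.4755,-.3385,.017,21)
t,s=robot.camera("top"),robot.camera("side"); cv2.imwrite("pics/t6.png",t); cv2.imwrite("pics/s6.png",s)
p=robot.get_obs()["position"]; print(proj("side",[p[0],p[1],p[2]-.011]))
a=cv2.resize(t[180:235,265:320],(550,550),interpolation=0)[:,:400]; b=cv2.resize(s[270:350,270:350],(400,400),interpolation=0)
a=cv2.resize(t[185:230,270:315],(400,400),interpolation=0)
cv2.imwrite("pics/a6.png",np.hstack([a,b]))
E
```

```text
t 10.57 pos [ 0.4709 -0.3359  0.0647] psi 21.04 tilt [-0.0064  0.0067] w 0.0871 F [-0.1  0.2 -0.5] M [-0.08  0.03 -0.01]
units [-0.113  0.088  1.192] rz 0.01
[310.32234488 302.99105688]
```

View pics/a6.png

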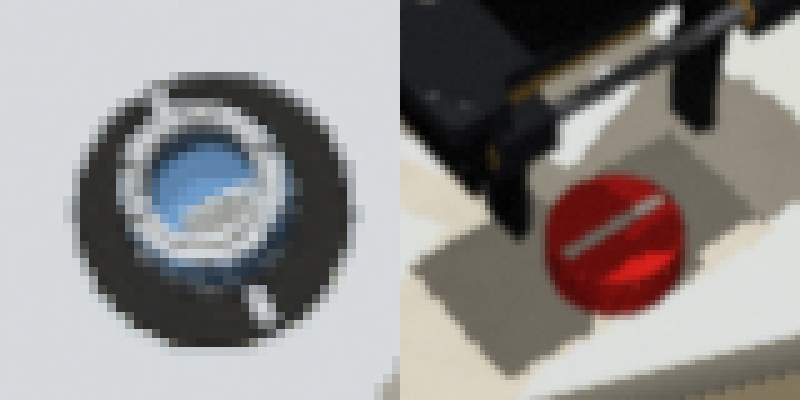

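The top view shows the sharpener inside the jar (grey at crop (225,210) within the mouth); the side view shows the lid (615,245) under and between the fingers with its line along the jaws.

Call:
{"op": "jog_arm", "data": {"motion": [0, 0, 0, 0, 0, 0, -1, 0, 0, 0.6, 0, 0, 0, -1, 0, 0, 0.4, 0, 0, 0, -1, 0, 0, 0.1, 0, 0, 0, -1, 0, 0, 0, 0, 0, 0, -1, 0, 0, 0, 0, 0, 0, -1]}}

```text
time: 11.42
position: [0.4738, -0.3385, 0.025]
tool_rot: [0.566, 0.824, -0.0, 0.001]
ft_force: [-1.0, 0.5, -0.4]
grip_width: 0.087
grip_force: 0.0
```

```bash
python3 - <<'E'
from h import *
go(.4755,-.3385,.017,21)
E
```

```text
t 11.43 pos [ 0.4738 -0.3385  0.025 ] psi 21.07 tilt [ 0.0009 -0.0009] w 0.087 F [-1.   0.5 -0.4] M [-0.09 -0.03 -0.  ]
units [-0.015  0.04   0.199] rz 0.018
```

Call:
{"op": "jog_arm", "data": {"motion": [-0.01, 0.04, 0.2, 0, 0, 0, -1, 0, 0, 0, 0, 0, 0, -0.5, 0, 0, 0, 0, 0, 0, 1, 0, 0, 0, 0, 0, 0, 1, 0, 0, 0, 0, 0, 0, 1, 0, 0, 0, 0, 0, 0, 1, 0, 0, 0, 0, 0, 0, 1, 0, 0, 0, 0, 0, 0, 1], "grip_force": 20}}

```text
time: 12.42
position: [0.4751, -0.338, 0.0164]
tool_rot: [0.566, 0.824, -0.0, 0.0]
ft_force: [0.9, -0.1, 0.2]
grip_width: 0.0583
grip_force: 20.0
```

```bash
python3 - <<'E'
from h import *
go(.4755,-.3385,.125,21)
E
```

```text
t 12.43 pos [ 0.4751 -0.338   0.0164] psi 21.07 tilt [ 0.0001 -0.0001] w 0.0583 F [ 0.9 -0.1  0.2] M [-0.09  0.01  0.  ]
units [-0.016  0.005 -2.714] rz 0.018
```

Call:
{"op": "jog_arm", "data": {"motion": [0, 0, -0.6, 0, 0, 0, 1, 0, 0, -1, 0, 0, 0, 1, 0, 0, -1, 0, 0, 0, 1, 0, 0, 0, 0, 0, 0, 1, 0.9, 0.6, 0, 0, 0, 0, 1, 0.9, 0.6, 0, 0, 0, 0, 1, 0.9, 0.6, 0, 0, 0, 0, 1, 0.9, 0.6, 0, 0, 0, 0, 1, 0.9, 0.6, 0, 0, 0, 0, 1, 0.9, 0.6, 0, 0, 0, 0, 1, 0.9, 0.6, 0, 0, 0, 0, 1, 0.9, 0.6, 0, 0, 0, 0, 1]}}

```text
time: 13.92
position: [0.5499, 0.0014, 0.119]
tool_rot: [0.566, 0.824, -0.001, -0.001]
ft_force: [0.4, 0.0, -0.7]
grip_width: 0.0581
grip_force: 20.0
```

Call:
{"op": "jog_arm", "data": {"motion": [0.9, 0.6, 0, 0, 0, 0, 1, 0.65, 0.6, 0, 0, 0, 0, 1, 0, 0, 0, 0, 0, -0.5, 1, 0, 0, 0, 0, 0, -0.55, 1, 0, 0, 0, 0, 0, 0, 1]}}

```text
time: 14.55
position: [0.5722, 0.0743, 0.1194]
tool_rot: [0.536, 0.844, -0.001, -0.001]
ft_force: [-0.4, 0.5, -0.6]
grip_width: 0.0584
grip_force: 20.0
```

```bash
python3 - <<'E'
from h import *
go(.5763,.0768,.0781,25.3)
s=robot.camera("side"); cv2.imwrite("pics/s7.png",s)
E
```

```text
t 14.55 pos [0.5722 0.0743 0.1194] psi 25.24 tilt [-0.0024 -0.0001] w 0.0584 F [-0.4  0.5 -0.6] M [-0.09  0.04  0.02]
units [0.012 0.123 1.031] rz -0.016
```

```bash
python3 - <<'E'
from h import *
s=cv2.imread("pics/s7.png"); hsv=cv2.cvtColor(s,40).astype(int); H,S,V=hsv[...,0],hsv[...,1],hsv[...,2]
m=np.zeros(H.shape,bool); m[130:235,270:345]=1
red=m&((H<10)|(H>170))&(S>130)&(V>40); blue=m&(H>95)&(H<125)&(S>100)&(V>40)
for n,k in(("red",red),("blue",blue)):
    b=max(blobs(k),key=lambda x:x[0]); ys=np.argwhere(b[2]); print(n,b[0],b[1],ys.min(0),ys.max(0))
    for r in range(ys[:,0].min(),ys[:,0].max()+1,2):
        c=ys[ys[:,0]==r,1]; print(r,c.min(),c.max(),end="; ")
    print()
p=robot.get_obs()["position"]; print(proj("side",[p[0],p[1],p[2]-.0164]),proj("side",[p[0],p[1],p[2]+.0066]),proj("side",[.5763,.0768,.025]),proj("side",[.5763,.0768,.05]),proj("side",[.5763,.0768,.01]))
cv2.imwrite("pics/a7.png",cv2.resize(s[140:225,270:345],None,fx=7,fy=7,interpolation=0))
E
```

```text
red 186 [307.75268817 179.7688172 ] [171 299] [186 316]
171 313 313; 173 311 315; 175 306 316; 177 302 315; 179 299 315; 181 299 315; 183 299 314; 185 300 311; 
blue 164 [306.17073171 204.49390244] [198 298] [210 314]
198 314 314; 200 298 314; 202 298 314; 204 298 313; 206 298 314; 208 299 313; 210 304 308; 
[304.39189931 181.14846592] [304.28460928 174.19092345] [305.80140791 203.05629877] [305.70463836 196.01032794] [305.85845741 207.21017956]
```

View pics/a7.png

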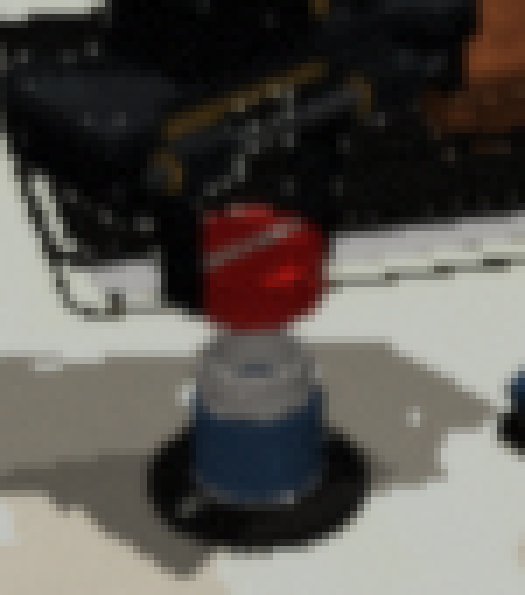

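Viewed: lid held level at crop (262,268), roughly centred above the neck (258,360). Line parallel to the marks; I lower with force checks.

Call:
{"op": "jog_arm", "data": {"motion": [0.03, 0.12, 0.2, 0, 0, 0, 1, 0, 0, 0.3, 0, 0, 0, 1, 0, 0, 0.2, 0, 0, 0, 1, 0, 0, 0.1, 0, 0, 0, 1, 0, 0, 0.1, 0, 0, 0, 1, 0, 0, 0, 0, 0, 0, 1, 0, 0, 0, 0, 0, 0, 1]}}

```text
time: 15.48
position: [0.5765, 0.0783, 0.0844]
tool_rot: [0.535, 0.845, -0.0, -0.0]
ft_force: [-1.0, 1.4, -0.9]
grip_width: 0.0582
grip_force: 20.0
```

```bash
python3 - <<'E'
from h import *
go(.576,.0773,.0781,25.3)
E
```

```text
t 15.47 pos [0.5765 0.0783 0.0844] psi 25.27 tilt [-0.0009  0.0003] w 0.0582 F [-1.   1.4 -0.9] M [0.09 0.17 0.11]
units [-0.018 -0.023  0.156] rz -0.007
```

Call:
{"op": "jog_arm", "data": {"motion": [-0.01, -0.02, 0.05, 0, 0, 0, 1, 0, 0, 0.04, 0, 0, 0, 1, 0, 0, 0, 0, 0, 0, 1, 0, 0, 0, 0, 0, 0, 1]}}

```text
time: 15.98
position: [0.5764, 0.0774, 0.0809]
tool_rot: [0.535, 0.845, 0.0, -0.0]
ft_force: [-0.6, 1.6, 0.5]
grip_width: 0.0586
grip_force: 20.0
```

```bash
python3 - <<'E'
from h import *
go(.576,.0773,.0781,25.3)
E
```

```text
t 15.97 pos [0.5764 0.0774 0.0809] psi 25.27 tilt [-0.0001  0.0001] w 0.0586 F [-0.6  1.6  0.5] M [0.16 0.24 0.03]
units [ 0.002 -0.01   0.069] rz -0.008
```

Call:
{"op": "jog_arm", "data": {"motion": [0.01, 0, 0.04, 0, 0, 0, 1, 0, 0, 0.04, 0, 0, 0, 1, 0, 0, 0, 0, 0, 0, 1, 0, 0, 0, 0, 0, 0, 1]}}

```text
time: 16.48
position: [0.5769, 0.078, 0.078]
tool_rot: [0.535, 0.845, 0.001, 0.001]
ft_force: [0.0, 3.4, 5.2]
grip_width: 0.0584
grip_force: 20.0
```

```bash
python3 - <<'E'
from h import *
go(.576,.0773,.0781,25.3)
E
```

```text
t 16.48 pos [0.5769 0.078  0.078 ] psi 25.26 tilt [0.0014 0.0003] w 0.0584 F [0.  3.4 5.2] M [0.41 0.3  0.03]
units [-0.007 -0.028 -0.002] rz -0.01
```

Call:
{"op": "jog_arm", "data": {"motion": [0, 0, 0, 0, 0, 0, -0.5, 0, 0, 0, 0, 0, 0, -0.5, 0, 0, 0, 0, 0, 0, -0.5, 0.02, 0.01, 0, 0, 0, 0, -0.5, 0, 0, 0, 0, 0, 0, -0.5]}}

```text
time: 17.1
position: [0.5763, 0.0786, 0.0774]
tool_rot: [0.535, 0.845, -0.0, -0.0]
ft_force: [-0.8, 0.4, -0.4]
grip_width: 0.0652
grip_force: 0.0
```

```bash
python3 - <<'E'
from h import *
go(.576,.0773,.0781,25.3)
s=robot.camera("side"); cv2.imwrite("pics/s8.png",s)
hsv=cv2.cvtColor(s,40).astype(int); H,S,V=hsv[...,0],hsv[...,1],hsv[...,2]
m=np.zeros(H.shape,bool); m[130:235,270:345]=1
red=m&((H<10)|(H>170))&(S>130)&(V>40)
b=max(blobs(red),key=lambda x:x[0]); ys=np.argwhere(b[2])
for r in range(ys[:,0].min(),ys[:,0].max()+1):
    c=ys[ys[:,0]==r,1]; print(r,c.min(),c.max(),end="; ")
wl=m&(S<110)&(V>110); wl[:ys[:,0].min()]=0; wl[ys[:,0].max()-4:]=0
for a,c,k in blobs(wl,3):
    c,p,q=ax(k); 
    if 295<c[0]<318: P,Q=ray("side",p,.0847),ray("side",q,.0847); print("\nline",a,c,np.degrees(np.arctan2(*(Q-P)[1::-1])))
E
```

```text
t 17.1 pos [0.5763 0.0786 0.0774] psi 25.27 tilt [-0.0001 -0.0001] w 0.0652 F [-0.8  0.4 -0.4] M [-0.07  0.02 -0.07]
units [-0.027 -0.02  -0.017] rz -0.007
182 302 312; 183 299 315; 184 299 316; 185 299 316; 186 299 316; 187 299 316; 188 299 316; 189 300 316; 190 299 316; 191 299 316; 192 299 316; 193 299 315; 194 299 315; 195 300 315; 196 301 314; 197 303 311;
```

Call:
{"op": "jog_arm", "data": {"motion": [0, 0, 0, 0, 0, 0, 1, 0, 0, 0, 0, 0, 0, 1, 0, 0, 0, 0, 0, 0, 1, 0, 0, 0, 0, 0, 0, 1], "grip_force": 15}}

```text
time: 17.65
position: [0.5763, 0.0787, 0.0776]
tool_rot: [0.535, 0.845, 0.0, 0.0]
ft_force: [0.4, 1.0, 0.2]
grip_width: 0.059
grip_force: 15.0
```

```bash
python3 - <<'E'
from h import *
go(.576,.0773,.0781,25.3)
E
```

```text
t 17.65 pos [0.5763 0.0787 0.0776] psi 25.26 tilt [0.0001 0.    ] w 0.059 F [0.4 1.  0.2] M [-0.01 -0.01 -0.03]
units [-0.027 -0.022 -0.013] rz -0.009
```

Call:
{"op": "jog_arm", "data": {"motion": [0, 0, -0.005, 0, 0, -1, 1, 0, 0, -0.005, 0, 0, -1, 1, 0, 0, -0.005, 0, 0, -1, 1, 0, 0, -0.005, 0, 0, -1, 1, 0, 0, -0.005, 0, 0, -1, 1, 0, 0, -0.005, 0, 0, -1, 1, 0, 0, -0.005, 0, 0, -1, 1, 0, 0, -0.005, 0, 0, -1, 1, 0, 0, -0.005, 0, 0, -1, 1, 0, 0, -0.005, 0, 0, -1, 1, 0, 0, 0, 0, 0, 0, 1]}}

```text
time: 19.02
position: [0.5763, 0.0786, 0.0796]
tool_rot: [0.215, 0.977, -0.0, -0.0]
ft_force: [0.3, 0.1, 1.2]
grip_width: 0.059
grip_force: 15.0
```

```bash
python3 - <<'E'
from h import *
go(.5763,.0787,.0796,65.3)
E
```

```text
t 19.02 pos [0.5763 0.0786 0.0796] psi 65.22 tilt [-0.0001 -0.0001] w 0.059 F [0.3 0.1 1.2] M [0.03 0.03 0.01]
units [ 0.     0.003 -0.001] rz -0.019
```

Call:
{"op": "jog_arm", "data": {"motion": [0, 0, -0.005, 0, 0, -1, 1, 0, 0, -0.005, 0, 0, -1, 1, 0, 0, -0.005, 0, 0, -1, 1, 0, 0, -0.005, 0, 0, -1, 1, 0, 0, -0.005, 0, 0, -1, 1, 0, 0, -0.005, 0, 0, -1, 1, 0, 0, -0.005, 0, 0, -1, 1, 0, 0, 0, 0, 0, 0, 1, 0, 0, 0, 0, 0, 0, 1]}}

```text
time: 20.15
position: [0.5762, 0.0786, 0.0809]
tool_rot: [-0.028, 1.0, -0.0, -0.0]
ft_force: [0.2, -0.5, -1.0]
grip_width: 0.0585
grip_force: 15.0
```

```bash
python3 - <<'E'
from h import *
go(.5763,.0787,.0810,93.3)
E
```

```text
t 20.15 pos [0.5762 0.0786 0.0809] psi 93.18 tilt [-0.0003 -0.    ] w 0.0585 F [ 0.2 -0.5 -1. ] M [ 0.02  0.06 -0.  ]
units [-0.003  0.002 -0.003] rz -0.029
```

Call:
{"op": "jog_arm", "data": {"motion": [0, 0, 0, 0, 0, 0, -0.5, 0, 0, 0, 0, 0, 0, -0.5, 0, 0, 0, 0, 0, 0, -0.5, 0, 0, 0, 0, 0, 0, -0.5]}}

```text
time: 20.65
position: [0.5763, 0.0786, 0.081]
tool_rot: [-0.028, 1.0, -0.0, 0.0]
ft_force: [-0.3, 0.0, -0.7]
grip_width: 0.0652
grip_force: 0.0
```

```bash
cat >> h.py <<'E'
def lid():
    o=[]
    for n,(r0,r1,c0,c1) in {"side":(130,235,270,345),"top":(170,240,270,320)}.items():
        s=robot.camera(n); cv2.imwrite(f"pics/l_{n}.png",s); hsv=cv2.cvtColor(s,40).astype(int); H,S,V=hsv[...,0],hsv[...,1],hsv[...,2]
        m=np.zeros(H.shape,bool); m[r0:r1,c0:c1]=1
        red=m&((H<10)|(H>170))&(S>130)&(V>40)
        bs=blobs(red)
        if bs: b=max(bs,key=lambda x:x[0]); ys=np.argwhere(b[2]); print(n,"red",b[0],ys.min(0),ys.max(0))
E
python3 - <<'E'
from h import *
go(.5763,.0787,.0723,93.3); lid()
for z in(.065,.0559): print(proj("side",[.5763-.03*.3,.0787-.03*.95,z]), proj("side",[.5763,.0787,z+.023]))
E
```

```text
t 20.65 pos [0.5763 0.0786 0.081 ] psi 93.26 tilt [ 0.0001 -0.    ] w 0.0652 F [-0.3  0.  -0.7] M [ 0.04 -0.03 -0.02]
units [0.001 0.002 0.218] rz -0.01
side red 167 [183 297] [199 316]
[305.05875857 196.9250785 ] [305.38110304 184.66806658]
[305.09780476 199.57041035] [305.41845798 187.33806374]
```

Call:
{"op": "jog_arm", "data": {"motion": [0, 0, 0.12, 0, 0, 0, -0.5, 0, 0, 0.1, 0, 0, 0, -0.5, 0, 0, 0, 0, 0, 0, -0.5, 0, 0, 0, 0, 0, 0, 1, 0, 0, 0, 0, 0, 0, 1, 0, 0, 0, 0, 0, 0, 1, 0, 0, 0, 0, 0, 0, 1]}}

```text
time: 21.62
position: [0.5763, 0.0787, 0.0722]
tool_rot: [-0.028, 1.0, 0.0, 0.0]
ft_force: [-0.1, -1.1, -0.5]
grip_width: 0.0589
grip_force: 15.0
```

```bash
python3 - <<'E'
from h import *
go(.5763,.0787,.0723,93.3)
E
```

```text
t 21.62 pos [0.5763 0.0787 0.0722] psi 93.27 tilt [0. 0.] w 0.0589 F [-0.1 -1.1 -0.5] M [ 0.04 -0.05 -0.  ]
units [-0.     0.001 -0.003] rz -0.009
```

Turn clockwise, following the thread down.

Call:
{"op": "jog_arm", "data": {"motion": [0, 0, 0.005, 0, 0, 1, 1, 0, 0, 0.005, 0, 0, 1, 1, 0, 0, 0.005, 0, 0, 1, 1, 0, 0, 0.005, 0, 0, 1, 1, 0, 0, 0.005, 0, 0, 1, 1, 0, 0, 0.005, 0, 0, 1, 1, 0, 0, 0.005, 0, 0, 1, 1, 0, 0, 0.005, 0, 0, 1, 1, 0, 0, 0.005, 0, 0, 1, 1, 0, 0, 0.005, 0, 0, 1, 1, 0, 0, 0, 0, 0, 0, 1]}}

```text
time: 23.0
position: [0.5763, 0.0786, 0.0702]
tool_rot: [0.315, 0.949, -0.0, -0.0]
ft_force: [-0.4, 0.0, -0.1]
grip_width: 0.0585
grip_force: 15.0
```

```bash
python3 - <<'E'
from h import *
go(.5763,.0787,.0702,53.3)
E
```

```text
t 23.0 pos [0.5763 0.0786 0.0702] psi 53.32 tilt [-0. -0.] w 0.0585 F [-0.4  0.  -0.1] M [-0.02 -0.   -0.01]
units [ 0.001  0.001 -0.001] rz 0.004
```

Call:
{"op": "jog_arm", "data": {"motion": [0, 0, 0.005, 0, 0, 1, 1, 0, 0, 0.005, 0, 0, 1, 1, 0, 0, 0.005, 0, 0, 1, 1, 0, 0, 0.005, 0, 0, 1, 1, 0, 0, 0.005, 0, 0, 1, 1, 0, 0, 0.005, 0, 0, 1, 1, 0, 0, 0.003, 0, 0, 0.5, 1, 0, 0, 0.003, 0, 0, 0.5, 1, 0, 0, 0, 0, 0, 0, 1, 0, 0, 0, 0, 0, 0, 1]}}

```text
time: 24.25
position: [0.5766, 0.0785, 0.0689]
tool_rot: [0.535, 0.845, 0.0, 0.0]
ft_force: [-0.6, -0.3, 1.6]
grip_width: 0.0588
grip_force: 15.0
```

```bash
python3 - <<'E'
from h import *
go(.5763,.0787,.0688,25.3)
E
```

```text
t 24.25 pos [0.5766 0.0785 0.0689] psi 25.32 tilt [ 0.0006 -0.0003] w 0.0588 F [-0.6 -0.3  1.6] M [-0.06 -0.08  0.54]
units [ 0.007 -0.004  0.002] rz 0.005
```

Call:
{"op": "jog_arm", "data": {"motion": [0, 0, 0, 0, 0, 0.25, 1, 0, 0, 0, 0, 0, 0.25, 1, 0, 0, 0, 0, 0, 0, 1, 0, 0, 0, 0, 0, 0, 1], "grip_force": 20}}

```text
time: 24.75
position: [0.5765, 0.0786, 0.0688]
tool_rot: [0.55, 0.835, 0.0, 0.0]
ft_force: [0.4, 0.1, 2.4]
grip_width: 0.0584
grip_force: 20.0
```

```bash
python3 - <<'E'
from h import *
go(.5763,.0787,.0688,25.3)
E
```

```text
t 24.75 pos [0.5765 0.0786 0.0688] psi 23.28 tilt [ 0.0005 -0.0001] w 0.0584 F [0.4 0.1 2.4] M [ 0.02 -0.06  0.7 ]
units [ 0.005 -0.004  0.001] rz -0.506
```

Call:
{"op": "jog_arm", "data": {"motion": [0, 0, 0, 0, 0, 0, -1, 0, 0, 0, 0, 0, 0, -1, 0, 0, 0, 0, 0, 0, -1, 0, 0, 0, 0, 0, 0, -1, 0, 0, -0.5, 0, 0, 0, -1, 0, 0, -1, 0, 0, 0, -1, 0, 0, -1, 0, 0, 0, -1, -1, 0, 0, 0, 0, 0, -1, -1, 0, 0, 0, 0, 0, -1, -1, 0, 0, 0, 0, 0, -1, -1, 0, 0, 0, 0, 0, -1, -1, 0, 0, 0, 0, 0, -1]}}

```text
time: 26.25
position: [0.6555, -0.1062, 0.1686]
tool_rot: [0.55, 0.835, 0.0, -0.0]
ft_force: [0.1, 0.1, -0.5]
grip_width: 0.0871
grip_force: 0.0
```

Call:
{"op": "jog_arm", "data": {"motion": [-1, 0, 0, 0, 0, 0, -1, -1, 0, 0, 0, 0, 0, -1, 0, 0, 0, 0, 0, 0, -1, 0, 0, 0, 0, 0, 0, -1]}}

```text
time: 26.75
position: [0.6861, -0.178, 0.1681]
tool_rot: [0.55, 0.835, 0.0, -0.001]
ft_force: [-1.3, 0.4, 1.0]
grip_width: 0.087
grip_force: 0.0
```

```bash
python3 - <<'E'
from h import *
go(.5,-.2,.16); lid()
for n in("top","side"):
    im=cv2.imread(f"pics/l_{n}.png"); hsv=cv2.cvtColor(im,40).astype(int); H,S,V=hsv[...,0],hsv[...,1],hsv[...,2]
    m=np.zeros(H.shape,bool); m[170:240,270:330]=1
    red=m&((H<10)|(H>170))&(S>110)&(V>40); cnt=max(cv2.findContours(red.astype(np.uint8),0,2)[0],key=cv2.contourArea)
    h=np.zeros(H.shape,np.uint8); hu=cv2.convexHull(cnt); cv2.fillConvexPoly(h,hu,1); h=cv2.erode(h,np.ones((3,3),np.uint8))
    print(n,cv2.boundingRect(cnt),cv2.fitEllipse(hu))
    w=(h>0)&(S<130)&(V>110)
    c,p,q=ax(w); P,Q=ray(n,p,.0757),ray(n,q,.0757); print("line",w.sum(),P[:2],Q[:2],np.degrees(np.arctan2(*(Q-P)[1::-1])))
    # bystanders vs start
    d=cv2.absdiff(im,cv2.imread(f"pics/{n}0.png")).max(2)>60; print([(a,c.round(0).tolist()) for a,c,_ in blobs(d,12)])
E
```

```text
t 26.75 pos [ 0.6861 -0.178   0.1681] psi 23.24 tilt [-0.0016  0.0013] w 0.087 F [-1.3  0.4  1. ] M [-0.04 -0.01 -0.02]
units [ 1.33  -4.493  0.21 ] rz None
side red 264 [184 297] [200 315]Traceback (most recent call last):
  File "<stdin>", line 6, in <module>
ValueError: max() iterable argument is empty
```

Call:
{"op": "jog_arm", "data": {"motion": [-0.7, -0.9, 0, 0, 0, 0, -1, -0.7, -0.9, 0, 0, 0, 0, -1, -0.7, -0.9, 0, 0, 0, 0, -1, -0.7, -0.9, 0, 0, 0, 0, -1, -0.7, -0.9, 0, 0, 0, 0, -1, -0.7, -0.3, 0, 0, 0, 0, -1, 0, 0, 0, 0, 0, 0, -1]}}

```text
time: 27.72
position: [0.5766, -0.4101, 0.169]
tool_rot: [0.551, 0.835, -0.0, 0.001]
ft_force: [0.6, 1.0, 0.4]
grip_width: 0.0871
grip_force: 0.0
```

```bash
python3 - <<'E'
from h import *
lid()
for n in("top","side"):
    im=cv2.imread(f"pics/l_{n}.png"); hsv=cv2.cvtColor(im,40).astype(int); H,S,V=hsv[...,0],hsv[...,1],hsv[...,2]
    m=np.zeros(H.shape,bool); m[170:240,270:330]=1
    red=m&((H<10)|(H>170))&(S>110)&(V>40); cnt=max(cv2.findContours(red.astype(np.uint8),0,2)[0],key=cv2.contourArea)
    h=np.zeros(H.shape,np.uint8); hu=cv2.convexHull(cnt); cv2.fillConvexPoly(h,hu,1); h=cv2.erode(h,np.ones((3,3),np.uint8))
    print(n,cv2.boundingRect(cnt),cv2.fitEllipse(hu))
    w=(h>0)&(S<130)&(V>110)
    c,p,q=ax(w); P,Q=ray(n,p,.0757),ray(n,q,.0757); print("line",w.sum(),P[:2],Q[:2],np.degrees(np.arctan2(*(Q-P)[1::-1])))
    d=cv2.absdiff(im,cv2.imread(f"pics/{n}0.png")).max(2)>60; print([(a,c.round(0).tolist()) for a,c,_ in blobs(d,12)])
E
```

```text
side red 260 [184 297] [200 315]
top red 309 [194 281] [215 302]
top (281, 194, 22, 22) ((291.9059143066406, 204.67503356933594), (21.334896087646484, 21.906373977661133), 67.82294464111328)
line 58 [0.60180491 0.09216601] [0.55047832 0.06324881] -150.60326171042905
[(np.int32(81), [534.0, 154.0]), (np.int32(83), [507.0, 159.0]), (np.int32(98), [476.0, 159.0]), (np.int32(43), [540.0, 164.0]), (np.int32(15177), [407.0, 249.0]), (np.int32(1202), [538.0, 193.0]), (np.int32(349), [292.0, 205.0]), (np.int32(13), [531.0, 244.0]), (np.int32(827), [518.0, 262.0]), (np.int32(120), [105.0, 285.0]), (np.int32(14), [464.0, 278.0]), (np.int32(26), [525.0, 281.0]), (np.int32(12), [532.0, 285.0]), (np.int32(17), [316.0, 298.0]), (np.int32(38), [314.0, 304.0]), (np.int32(196), [447.0, 325.0]), (np.int32(1235), [16.0, 331.0]), (np.int32(33), [301.0, 320.0]), (np.int32(24), [510.0, 321.0]), (np.int32(137), [313.0, 339.0]), (np.int32(20), [567.0, 336.0]), (np.int32(1802), [60.0, 361.0]), (np.int32(20), [333.0, 341.0]), (np.int32(125), [323.0, 351.0]), (np.int32(546), [489.0, 360.0]), (np.int32(15), [53
[... 1550 characters left out ...]
.int32(38), [315.0, 132.0]), (np.int32(65), [135.0, 143.0]), (np.int32(36), [212.0, 142.0]), (np.int32(178), [109.0, 151.0]), (np.int32(14), [13.0, 150.0]), (np.int32(26), [2.0, 159.0]), (np.int32(21), [25.0, 163.0]), (np.int32(30), [32.0, 161.0]), (np.int32(345), [109.0, 182.0]), (np.int32(16), [11.0, 174.0]), (np.int32(566), [16.0, 198.0]), (np.int32(277), [306.0, 191.0]), (np.int32(54), [86.0, 200.0]), (np.int32(14), [39.0, 204.0]), (np.int32(609), [141.0, 230.0]), (np.int32(310), [144.0, 256.0]), (np.int32(419), [42.0, 261.0]), (np.int32(147), [129.0, 259.0]), (np.int32(58), [317.0, 261.0]), (np.int32(26), [248.0, 266.0]), (np.int32(707), [312.0, 319.0]), (np.int32(654), [361.0, 326.0])]
```

```bash
python3 - <<'E'
from h import *
an=lambda v:np.degrees(np.arctan2(v[1],v[0]))
for f in("top0","l_top","t6"):
    g=cv2.cvtColor(cv2.imread(f"pics/{f}.png"),6).astype(float); r=[]
    for c0,r0,c1,r1 in((284,192,291,198),(296,214,304,224)):
        w=np.clip(g[r0:r1,c0:c1]-90,0,None); w=w*(np.arange(r0,r1)[:,None]>=0); yy,xx=np.mgrid[r0:r1,c0:c1]; r.append(ray("top",((w*xx).sum()/w.sum(),(w*yy).sum()/w.sum()),.01)[:2])
    print(f,r,an(r[0]-r[1]))
g=cv2.cvtColor(cv2.imread("pics/l_top.png"),6); print(g[188:228,276:308])
E
```

```text
top0 [array([0.62054828, 0.09929139]), array([0.53700944, 0.05622162])] 27.274086331436344
l_top [array([0.62055311, 0.09930018]), array([0.53729411, 0.05654895])] 27.179259366606743
t6 [array([0.62029964, 0.09914494]), array([0.53729546, 0.05653103])] 27.17573020967917
[[223 223 223 ... 223 223 223]
 [223 222 222 ... 223 223 223]
 [223 223 222 ... 223 223 223]
 ...
 [223 222 223 ... 223 222 222]
 [222 223 223 ... 223 223 208]
 [222 223 223 ... 223 222 202]]
```

```bash
python3 - <<'E'
from h import *
an=lambda v:np.degrees(np.arctan2(v[1],v[0]))
for n,(cx,cy,ra,rb),z in(("top",(291.9,204.4,9,9),.0757),("side",(305.9,188.5,8.5,4.5),.0757)):
    ims=[(f,cv2.imread(f"pics/{f}.png").astype(float)) for f in(f"l_{n}",)]+[("live",robot.camera(n).astype(float))]
    for f,im in ims:
        yy,xx=np.mgrid[0:400,0:640]; m=((xx-cx)/ra)**2+((yy-cy)/rb)**2<1
        w=np.where(m,np.minimum(im[...,0],im[...,1]),0); w=np.clip(w-np.median(w[m])-15,0,None)
        p=np.stack([xx[m],yy[m]],1); P=np.array([ray(n,q,z)[:2] for q in p]); ww=w[m]; c=(P*ww[:,None]).sum(0)/ww.sum(); C=np.cov(P.T,aweights=ww); e,v=np.linalg.eigh(C); print(n,f,c,an(v[:,1]),e**.5)
E
```

```text
top l_top [0.576067   0.07780506] -151.8118484988592 [0.00212421 0.01447132]
top live [0.57608011 0.07781654] -151.81365981848063 [0.00213655 0.01446313]
side l_side [0.57743952 0.07920732] -151.3962251440702 [0.00298181 0.01399504]
side live [0.57740378 0.07917993] -151.34520733716153 [0.00297838 0.01398445]
```

```bash
python3 -c "
from rig import robot
print(robot.hand_in())"
```

```text
the job is handed in; nothing more can be done
None
```

I handed the job in at about 28 s: the sharpener is in the jar, and the lid is screwed to its stop, let go, with its line measuring about 1–2° anticlockwise of the marks (roughly my measuring error); the mug, glue stick and stapler were kept clear, though I ran no clean before/after check on them.

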